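# Click the spice rack's shelf stop into its notch

## Task

With the fingertips, gently push the shelf stop along the rail of the spice rack's top tray, towards the jars, until its spring pin drops over the near bead of the clip into the notch, and leave it clicked in there. Do not run it past the notch, do not squeeze the stop or pull up its pin, and leave the jars and the other things on the counter where they stand.

Things in the scene. Friction and masses are not known exactly. Their poses are not given: they have to be found in the camera images.
- rack: steel spice rack, fixed, of three stacked trays, 140 mm deep (x) by 410 mm long (y), 203 mm tall to the post tops; origin at the centre of its foot, x away from the robot, y along the trays. A flat rail bar 14 mm wide runs along the robot side of the top tray, centred at x = -82 mm, from y = -200 to +200 mm, its top 210 mm above the counter
- stop: aluminium shelf stop that slides only along the rail, drag about 0.6 N. Origin on the rail top under its pin; axes as the rack's. Saddle 30 mm wide (x), 36 long (y), top 16 mm above the rail. On its +y end a thin retainer plate reaches 90 mm to +x over the tray, up to 33 mm above the rail, front face 18 mm ahead of the origin. Starts 70 to 190 mm to the -y side of the notch
- stop_tab (a point): centre of the free face of the stop's upright thumb tab, at its -y end: the flat face to push on towards +y. 34 mm wide (x), from 7 to 45 mm above the rail top; the point lies 26 mm above the rail top and 23 mm behind the stop's origin. The rail behind it is free
- stop_pin (a joint): spring pin with a 14 mm round head on top of the stop (head top 32 mm above the rail when down), value in m: 0 = fully down, rises as it rides over something. Spring about 5 N down when low, plus 0.25 N per mm. In the notch it reads 0 to 0.001
- notch (a point): middle of the clip's groove, at rail top height, axes as the rack's (+y along the rail is the way to push). Pushing over the near bead takes about 6 to 7 N, then the pin drops and pulls the stop the last 5 mm by itself (the force dips) and centres the stop's origin within 1.5 mm of this point; going on over the far bead takes about 11 N
- clip: steel clip fixed across the rail; origin as point notch. Two half-round beads with a groove between: the near one (-y side) 3 mm high, crest 7 mm before the point, the far one 5 mm high, crest 8.5 mm past it. A slim pointer post, 5 mm wide, stands beside the groove, 22 mm to the robot's side of the rail centre, up to 22 mm above the rail
- jar_a: small spice jar, 42 mm diameter, 63 mm tall, one of two standing on the top tray 50 and 100 mm past the clip, either first; origin under its centre
- jar_b: second spice jar of the same size, the other of the two; origin under its centre
- tumbler: glass tumbler, 72 mm across, 95 mm tall, on the counter between robot and rack; origin under its centre
- lidded_box: plastic box with white lid, 96 x 126 x 62 mm, on the counter between robot and rack; origin under its centre
- ladle: wooden ladle lying on the counter to the right, about 320 mm long, 36 mm tall at the bowl; origin 158 mm from the handle end, x towards the bowl
- pot: aluminium couscous pot, 240 mm across, 261 mm tall with its lid knob, on the left; origin under its centre
- mortar: brass mortar, 96 mm across, 140 mm tall with its pestle, on the right; origin under its centre

How it is judged:
At the end, for the whole second after the job is handed in: the stop rests with its origin within 3 mm of the notch along the rail, its pin down (less than 1.5 mm up), at rest and let go (y of stop in the frame of notch between -0.003 and 0.003 m and value of joint stop_pin below 0.0015 m and linear speed of stop below 0.01 m/s); the robot touches nothing.
It fails at once if the stop is pushed past the notch (more than 12 mm beyond it) (y of stop in the frame of notch above 0.012 m).
It fails at once if the pin is pulled up (more than 8 mm) (value of joint stop_pin above 0.008 m).
It fails at once if the stop is squeezed or rammed with more than 25 N (contact force between the fingers and stop above 25 N).
It fails at once if a jar on the tray, or the tumbler, box, ladle, pot or mortar is moved by more than 15 mm (so also lifted or tipped) (distance of any of jar_a, jar_b, tumbler, lidded_box, ladle, pot, mortar from where it was at the start of the episode above 0.015 m or angle between any of jar_a, jar_b, tumbler, lidded_box, pot, mortar's own z axis and vertical above 0.35 rad).
It also fails if it takes over 35 s, if anything falls off the work surface, if the arm or the gripper's body presses on something with over 40 N, if the wrist force passes 120 N, or if a joint passes its speed limit or range.

## Robot

A 6-joint arm with a two-finger parallel gripper is mounted at the origin on the work surface. World frame = base frame: x ahead of the robot, y to its left, z up, the work surface at z = 0. Lengths are in m, angles in rad, forces in N, time in s.
With the tool pointing down it reaches from about 0.25 to 0.775 m from the base axis. Payload 4 kg.
Tool frame: the origin (TCP) lies on the centre line of the jaws, within the pads' length; the fingertips stand 8 mm ahead of it and the grasp point (between the pads) lies 11 mm behind it; z points along the fingers, y is the direction in which the jaws open and shut (so a half turn about z gives the same grasp; the last joint's range is limited). The gripper opens to 94 mm and grips with 3 to 60 N. Pads are 16 mm wide; open, the fingers measure 119 mm over their backs; the gripper's body (75 mm by 177 mm) begins 78 mm behind the grasp point.
Start: joints at [-1.291, 0.087, 1.371, -0, 1.684, -0.103], TCP at [0.205, -0.51, 0.214] pointing down, gripper open.
Joint ranges: [-3.1, 3.1], [-0.76, 2.03], [0.27, 2.55], [-1.08, 4.22], [0.17, 2.65], [-2.57, 2.57]. Speed limits (rad/s): [2.79, 2.79, 3.14, 3.14, 3.14, 3.14].

## Interface

Orientations are given as [roll, pitch, yaw] about the fixed x, y, z axes, in that order (R = Rz(yaw) Ry(pitch) Rx(roll)).
In Python, from bench import * gives the robot as it stands.
- The arm moves only by the tool step_arm, never from a script. Its argument "steps" is a list of rows, each an object of numbers: "jaw": the opening, from 0 (shut) to 1 (fully open); "tx", "ty", "tz": the shift along the tool's x, y, z in m; "ax", "ay", "az": the turn, a rotation vector about the tool's x, y, z in rad. In form: [{"jaw": .., "tx": .., "ty": .., "tz": .., "ax": .., "ay": .., "az": ..}, ...]. A call has 1 to 8 rows; each row is the pose to reach, as a shift and turn from the pose measured when the call began, along the tool's axes at that moment; what a row does not reach only later rows make up. A row lasts 1/10 s, in which the tool goes at most 50 mm and 8.59 degrees, less where a joint would pass 70% of its speed; a pose out of reach is approached as far as the arm can. A call with a gripper value outside its range is refused whole. The fingers move at their own pace and stop on an object; the grip force is fixed at half the most. Time passes only in rows, so rows that repeat a pose let the fingers close. It gives the time, the measured TCP pose, the force and the opening at its end, in the units of the state.
- get_obs(): the state, without advancing time (a new reading comes with each control period).
- snapshot(name): name is "side" or "top" or "wrist"; returns (picture, depth): 384x512x3 uint8, red, green, blue; 384x512 float32, m along the optical axis (not along the pixel's ray), 0 where there is no reading.
- camera_model(name): a dict with "intrinsics" (3x3 intrinsics, pixels), "origin" and "orientation" of the camera in the world. Camera axes: x right, y down, z forward; pixel columns grow to the right and rows downward; lengths in m; the calibration is good to about 2 mm. A picture is of the moment at which its call begins: read the wrist's pose just before it. camera_model takes no time and is no camera call; for the wrist camera it gives the pose at the moment of the call.
- close_job(): hands the job in, once; it reports no verdict.
Trained networks look in the newest picture that a camera, given by its name, has taken for a name from the list of things; names that differ only in an ending like _2 or _b are one class to them, and where a whole thing is asked for, a point or a joint stands for the part that bears it (a point fixed in the world has none). Each returns a list of dicts, best first, with "confidence" (0 to 1); they miss things now and then, are a little off and sometimes report something else, mostly with a low value. They report only what shows in the picture. A call takes as long as a camera call.
- silhouettes(camera, query): "pixels" (384x512 bool, what is visible of it) and "rect" ([left, top, right, bottom] in pixels, round what is visible of it).
The state is a dict: "time": time; "joint_positions": joint angles; "qvel": joint speeds; "joint_torque": joint torques, N m; "tool_pos": TCP position; "ee_rot": TCP orientation; "wrist_force": force on the tool from outside, world axes, zero at the start; "wrist_torque": the same for the moment, N m; "width": finger opening in m.
Only numpy, scipy, OpenCV 4.12 (cv2) and the standard library are available. Lean on these libraries where they do the work, as an engineer would, in place of code of your own. Each camera call takes 0.05 s, during which the arm holds its last target. There are 200 camera calls.

## Working session

There is one attempt and no reset: what is moved stays moved. The work goes in short steps, Python scripts to look and compute and a tool call to move; the robot and the scene stay as the last step left them, time stands still between calls to the robot, and variables do not carry over. Pictures are saved under pics/ and viewed, about 8 in all and at most 12, crops included, and the job is handed in when it is done.

Besides the shell and the picture viewer there is one more tool, called after ">>>" in YAML: its name, and indented under it one key for each argument. step_arm: Moves the arm, as the interface text tells. Its arguments: {"type":"object","properties":{"steps":{"type":"array"}},"required":["steps"]}

```bash
mkdir -p pics; cat > h.py <<'E'
from bench import *
import numpy as np, cv2
def cloud(cam,depth,mask=None):
    m=camera_model(cam);K=np.array(m["intrinsics"]);o=np.array(m["origin"]);R=np.array(m["orientation"])
    if R.shape!=(3,3):
        from scipy.spatial.transform import Rotation as Ro
        R=Ro.from_euler('xyz',R).as_matrix()
    v,u=np.mgrid[:384,:512]
    P=np.stack([(u-K[0,2])/K[0,0]*depth,(v-K[1,2])/K[1,1]*depth,depth],-1)@R.T+o
    return P
E
python3 - <<'E'
from h import *
s=get_obs();print(s)
ims=[]
for c in("side","top"):
    im,d=snapshot(c);P=cloud(c,d);np.save(c+".npy",P)
    print(c,camera_model(c))
    im=im.copy()
    for q in("stop","clip","jar_a","rack","stop_tab"):
        for r in silhouettes(c,q)[:3]:
            p=P[r["pixels"]&(d>0)]
            print(c,q,round(r["confidence"],2),np.round(r["rect"]),np.round(np.median(p,0),3) if len(p) else 0, np.round(np.percentile(p,2,0),3),np.round(np.percentile(p,98,0),3))
    cv2.imwrite(f"pics/{c}.png",cv2.resize(im[:,:,::-1],(800,600)))
E
```

```text
{'time': 0.0, 'joint_positions': array([-1.29107486e+00,  8.79525312e-02,  1.37224744e+00,  8.39315792e-06,
        1.68358840e+00, -1.03072913e-01]), 'qvel': array([ 2.07877818e-05, -1.17499680e-03, -1.76142950e-03,  1.06849033e-03,
       -5.05913900e-04,  3.14293867e-04]), 'joint_torque': array([ 4.36791424e-04, -3.40173376e+01, -3.02430689e+01,  7.19442498e-02,
        3.29017255e-02, -2.00842201e-04]), 'tool_pos': array([ 0.20529823, -0.50967788,  0.21230897]), 'ee_rot': array([-3.13940945e+00, -2.34215417e-04,  3.82795058e-01]), 'wrist_force': array([ 0.67776198,  0.46150827, -0.17986099]), 'wrist_torque': array([0.00856231, 0.00510869, 0.03744674]), 'width': 0.0938686089400504}
side {'intrinsics': array([[443.61828254,   0.        , 260.51067863],
       [  0.        , 443.61828254, 182.82126565],
       [  0.        ,   0.        ,   1.        ]]), 'origin': array([-0.02593326,  1.07795067,  1.29741414]), 'orientation': array([-2.34954728, -0.0085071 , -2.63274777])}
side stop 0.61 [254. 126. 288. 142.] [ 0.576 -0.127  0.229] [ 0.545 -0.158  0.209] [ 0.65  -0.115  0.255]
side
[... 1035 characters left out ...]
51. 190.] [ 0.564 -0.13   0.227] [ 0.542 -0.156  0.205] [ 0.644 -0.118  0.255]
top jar_a 0.71 [258. 143. 274. 165.] [0.639 0.064 0.24 ] [0.624 0.046 0.192] [0.662 0.083 0.245]
top jar_a 0.54 [277. 145. 291. 162.] [0.635 0.014 0.24 ] [ 0.62  -0.005  0.177] [0.659 0.033 0.245]
top rack 0.78 [231. 121. 387. 195.] [ 0.64  -0.07   0.179] [ 0.552 -0.249  0.019] [0.734 0.141 0.227]
top rack 0.56 [296. 237. 342. 271.] [ 0.375 -0.095  0.061] [ 0.33  -0.155  0.055] [ 0.423 -0.035  0.066]
top stop_tab 0.88 [334. 149. 351. 194.] [ 0.564 -0.13   0.226] [ 0.543 -0.156  0.177] [ 0.645 -0.117  0.255]
top stop_tab 0.34 [400. 186. 423. 290.] [ 0.504 -0.388  0.019] [ 0.27  -0.426  0.002] [ 0.569 -0.365  0.034]
```

```bash
python3 - <<'E'
from h import *
for c in("top","side"):
    P=np.load(c+".npy").reshape(-1,3)
    m=(abs(P[:,2]-.209)<.006)&(P[:,0]>.5)&(P[:,0]<.62)&(P[:,1]>-.35)&(P[:,1]<.25)
    q=P[m]; 
    for y in np.arange(-.3,.22,.02):
        s=q[abs(q[:,1]-y)<.01]
        if len(s): print(c,round(y,2),len(s),np.round(np.median(s,0),4),np.round(s[:,0].min(),3),np.round(s[:,0].max(),3))
im=cv2.imread("pics/top.png")
cv2.imwrite("pics/c.png",np.vstack([cv2.resize(im[170:330,340:620],(700,400),interpolation=cv2.INTER_CUBIC)]))
E
```

```text
top -0.26 2 [ 0.5634 -0.2524  0.2037] 0.561 0.566
top -0.24 23 [ 0.5464 -0.2367  0.2084] 0.54 0.563
top -0.22 42 [ 0.5486 -0.2207  0.2096] 0.54 0.555
top -0.2 42 [ 0.552  -0.2006  0.2076] 0.544 0.564
top -0.18 42 [ 0.5529 -0.1793  0.2085] 0.546 0.567
top -0.16 6 [ 0.5549 -0.1679  0.2111] 0.549 0.561
top -0.14 7 [ 0.5447 -0.1382  0.2068] 0.543 0.545
top -0.12 33 [ 0.564  -0.1166  0.2098] 0.547 0.62
top -0.1 39 [ 0.564  -0.1002  0.2097] 0.556 0.57
top -0.08 42 [ 0.5671 -0.0814  0.2088] 0.559 0.573
top -0.06 39 [ 0.5697 -0.0603  0.2086] 0.562 0.576
top -0.04 50 [ 0.5727 -0.0386  0.2105] 0.562 0.585
top -0.02 45 [ 0.573  -0.0192  0.2116] 0.554 0.584
top 0.0 40 [ 5.770e-01 -3.000e-04  2.089e-01] 0.57 0.589
top 0.02 45 [0.5792 0.0212 0.2091] 0.572 0.588
top 0.04 37 [0.5823 0.0404 0.2094] 0.574 0.591
top 0.06 39 [0.5853 0.0594 0.2092] 0.578 0.592
top 0.08 44 [0.5881 0.0786 0.2093] 0.58 0.595
top 0.1 40 [0.5912 0.1004 0.2086] 0.583 0.604
top 0.12 39 [0.592  0.1195 0.2087] 0.586 0.601
top 0.14 46 [0.596  0.1412 0.2093] 0.587 0.612
top 0.16 14 [0.6125 0.1553 0.2051] 0.592 0.618
side -0.24 16 [
[... 286 characters left out ...]
7 0.618
side -0.1 14 [ 0.5671 -0.1021  0.2095] 0.558 0.58
side -0.08 17 [ 0.5669 -0.0777  0.2105] 0.56 0.577
side -0.06 13 [ 0.5707 -0.0611  0.2107] 0.566 0.58
side -0.04 12 [ 0.572  -0.0366  0.2138] 0.555 0.579
side -0.02 21 [ 0.5705 -0.0217  0.211 ] 0.552 0.586
side 0.0 21 [5.752e-01 1.000e-04 2.107e-01] 0.568 0.593
side 0.02 14 [0.5812 0.0184 0.2105] 0.574 0.595
side 0.04 22 [0.5818 0.0359 0.2096] 0.574 0.594
side 0.06 18 [0.5849 0.0595 0.2102] 0.578 0.601
side 0.08 18 [0.5859 0.0793 0.2116] 0.581 0.597
side 0.1 18 [0.5883 0.0995 0.2109] 0.584 0.6
side 0.12 20 [0.5926 0.1189 0.2112] 0.585 0.602
side 0.14 22 [0.5967 0.1399 0.2102] 0.589 0.607
side 0.16 14 [0.6    0.1545 0.2071] 0.591 0.616
```

View pics/top.png

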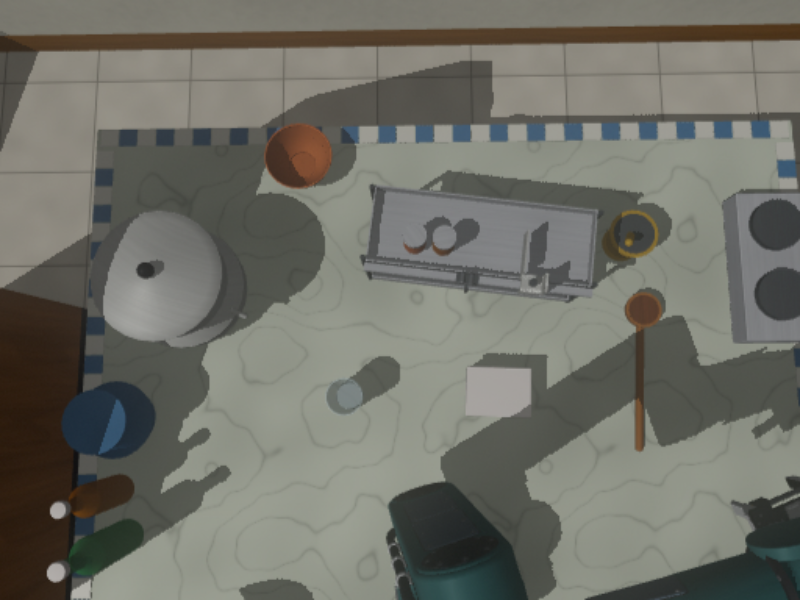

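View pics/c.png

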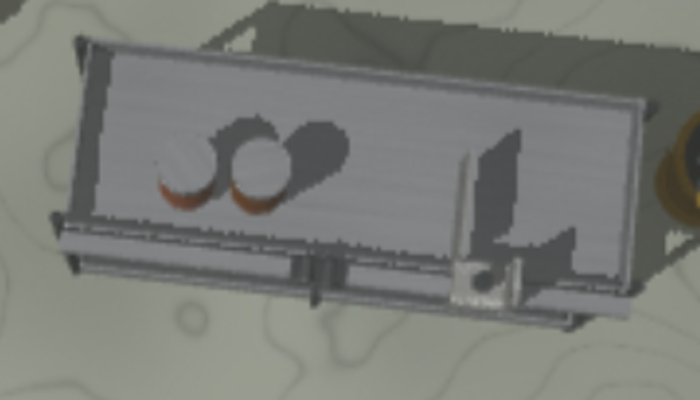

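>>> step_arm:
  steps:
    - {"jaw": 0,"tx": 0,"ty": 0,"tz": -0.05,"ax": 0,"ay": 0,"az": 0}
    - {"jaw": 0,"tx": 0.02,"ty": -0.01,"tz": -0.09,"ax": 0,"ay": 0,"az": -0.14}
    - {"jaw": 0,"tx": 0.06,"ty": -0.025,"tz": -0.11,"ax": 0,"ay": 0,"az": -0.28}
    - {"jaw": 0,"tx": 0.1,"ty": -0.04,"tz": -0.12,"ax": 0,"ay": 0,"az": -0.42}
    - {"jaw": 0,"tx": 0.145,"ty": -0.055,"tz": -0.12,"ax": 0,"ay": 0,"az": -0.56}
    - {"jaw": 0,"tx": 0.19,"ty": -0.07,"tz": -0.12,"ax": 0,"ay": 0,"az": -0.7}
    - {"jaw": 0,"tx": 0.235,"ty": -0.085,"tz": -0.12,"ax": 0,"ay": 0,"az": -0.84}
    - {"jaw": 0,"tx": 0.28,"ty": -0.1,"tz": -0.12,"ax": 0,"ay": 0,"az": -0.98}

```text
time: 1.4
tool_pos: [0.429, -0.3114, 0.3339]
ee_rot: [3.141, 0.001, 1.368]
wrist_force: [0.7, -0.6, 0.1]
width: 0.0334
```

>>> step_arm:
  steps:
    - {"jaw": 0,"tx": 0.03,"ty": 0.025,"tz": 0,"ax": 0,"ay": 0,"az": -0.04}
    - {"jaw": 0,"tx": 0.06,"ty": 0.05,"tz": 0,"ax": 0,"ay": 0,"az": -0.072}
    - {"jaw": 0,"tx": 0.09,"ty": 0.075,"tz": 0,"ax": 0,"ay": 0,"az": -0.072}
    - {"jaw": 0,"tx": 0.113,"ty": 0.097,"tz": 0,"ax": 0,"ay": 0,"az": -0.072}
    - {"jaw": 0,"tx": 0.113,"ty": 0.097,"tz": 0,"ax": 0,"ay": 0,"az": -0.072}
    - {"jaw": 0,"tx": 0.113,"ty": 0.097,"tz": 0,"ax": 0,"ay": 0,"az": -0.072}

```text
time: 2.0
tool_pos: [0.5468, -0.22, 0.3335]
ee_rot: [-3.141, 0.001, 1.441]
wrist_force: [-1.2, 0.6, 0.2]
width: -0.0
```

```bash
python3 - <<'E'
from h import *
s=get_obs();print(s["tool_pos"],s["ee_rot"],s["width"],s["wrist_force"])
c="wrist";print(camera_model(c))
im,d=snapshot(c);P=cloud(c,d);np.save("w.npy",P)
cv2.imwrite("pics/w1.png",im[:,:,::-1])
for q in("stop","clip","stop_pin"):
    for r in silhouettes(c,q)[:3]:
        p=P[r["pixels"]&(d>0)]
        print(c,q,round(r["confidence"],2),np.round(r["rect"]),np.round(np.median(p,0),3),np.round(np.percentile(p,2,0),3),np.round(np.percentile(p,98,0),3))
E
```

```text
[ 0.54682522 -0.22002332  0.3334505 ] [-3.14123324e+00  9.56182019e-04  1.44144238e+00] -3.678705309535237e-05 [-1.19629333  0.63141533  0.19395533]
{'intrinsics': array([[341.51036282,   0.        , 254.44845519],
       [  0.        , 341.51036282, 194.74260683],
       [  0.        ,   0.        ,   1.        ]]), 'origin': array([ 0.55631283, -0.14980567,  0.50591924]), 'orientation': array([ 2.89317154e+00,  4.53814035e-04, -1.29753381e-01])}
wrist stop 0.8 [233.  66. 383. 121.] [ 0.567 -0.132  0.228] [ 0.545 -0.158  0.205] [ 0.648 -0.118  0.257]
wrist clip 0.46 [326. 218. 406. 294.] [ 0.681 -0.351  0.087] [ 0.641 -0.408  0.005] [ 0.724 -0.324  0.142]
wrist stop_pin 0.62 [249.  79. 268.  98.] [ 0.56  -0.136  0.243] [ 0.554 -0.142  0.228] [ 0.567 -0.13   0.245]
```

View pics/w1.png

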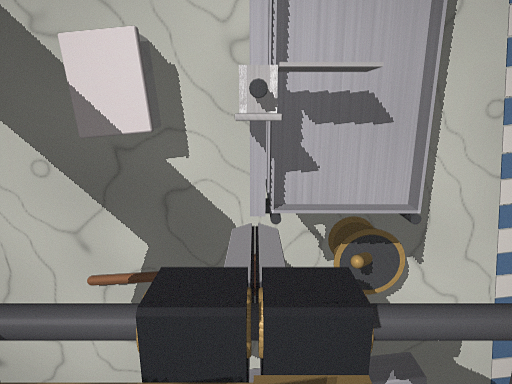

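>>> step_arm:
  steps:
    - {"jaw": 0,"tx": 0.0355,"ty": 0.0015,"tz": 0.03,"ax": 0,"ay": 0,"az": 0}
    - {"jaw": 0,"tx": 0.0355,"ty": 0.0015,"tz": 0.06,"ax": 0,"ay": 0,"az": 0}
    - {"jaw": 0,"tx": 0.0355,"ty": 0.0015,"tz": 0.085,"ax": 0,"ay": 0,"az": 0}
    - {"jaw": 0,"tx": 0.0355,"ty": 0.0015,"tz": 0.0945,"ax": 0,"ay": 0,"az": 0}
    - {"jaw": 0,"tx": 0.0355,"ty": 0.0015,"tz": 0.0945,"ax": 0,"ay": 0,"az": 0}

```text
time: 2.7
tool_pos: [0.551, -0.1867, 0.2384]
ee_rot: [-3.14, 0.0, 1.437]
wrist_force: [0.0, 0.4, -0.1]
width: 0.0001
```

```bash
cat > look.py <<'E'
from h import *
import sys
from scipy.optimize import least_squares
s=get_obs();print(s["time"],s["tool_pos"],s["ee_rot"],s["wrist_force"])
c="wrist"
im,d=snapshot(c);P=cloud(c,d)
cv2.imwrite(f"pics/{sys.argv[1]}.png",cv2.resize(im[:,:,::-1][:260,130:430],(780,676))[:600])
u=np.array([.130,.9915]);O=np.array([.5772,0])
Q=P[d>0];sx=(Q[:,:2]-O)@u;lx=(Q[:,:2]-O)@np.array([u[1],-u[0]])
def rep(n,m):
    if m.sum(): print(n,m.sum(),"s",np.round([sx[m].min(),np.median(sx[m]),sx[m].max()],4),"lat",np.round(np.median(lx[m]),4),"z",np.round(np.median(Q[m,2]),4))
# clip profile
for a in np.arange(-.07,.02,.003):
    m=(sx>=a)&(sx<a+.003)&(abs(lx)<.006)&(Q[:,2]>.2)
    if m.sum(): print(f"{a+.0015:.4f} {m.sum()} {np.median(Q[m,2]):.4f}",end="; ")
print()
rep("pointer",(abs(lx+.022)<.004)&(Q[:,2]>.218)&(Q[:,2]<.236)&(sx>-.07)&(sx<.03))
rep("pinhead",(abs(lx)<.01)&(abs(Q[:,2]-.243)<.006)&(sx>-.2))
for r in silhouettes(c,"stop_pin")[:1]:
    p=np.median(P[r["pixels"]&(d>0)],0);print("pin",r["confidence"],(p[:2]-O)@u,p)
for r in silhouettes(c,"stop")[:1]:
    p=P[r["pixels"]&(d>0)];ps=(p[:,:2]-O)@u;k=abs(p[:,2]-.24)<.02;print("stop",r["confidence"],np.percentile(ps[k],[1,50,99]))
    l=(p[:,:2]-O)@np.array([u[1],-u[0]]);k=(l>.03);print("plate s",np.median(ps[k]),ps[k].max())
E
python3 look.py w2; python3 - <<'E'
from h import *
P=np.load('top.npy');u=np.array([.130,.9915]);O=np.array([.5772,0])
for v in range(172,182): print(v,[f"{((P[v,c,:2]-O)@u)*1000:.0f},{((P[v,c,:2]-O)@np.array([u[1],-u[0]]))*1000:.0f},{P[v,c,2]*1000:.0f}" for c in range(289,308,1)])
E
```

```text
2.7 [ 0.55099887 -0.18672128  0.23839403] [-3.13986980e+00  3.60693697e-04  1.43723831e+00] [ 0.01869793  0.3610191  -0.06423937]
-0.0685 128 0.2131; -0.0655 132 0.2130; -0.0625 69 0.2128; 
pinhead 1115 s [-0.1813 -0.1408 -0.1297] lat 0.0012 z 0.2448
pin 0.84 -0.13647102215104503 [ 0.56136234 -0.13556442  0.24494866]
stop 0.83 [-0.15908435 -0.13734744 -0.11884468]
plate s -0.11996458333345879 -0.11860133452323811
172 ['1,15,199', '-2,15,199', '-6,20,180', '-8,20,177', '-11,21,178', '-14,21,178', '-17,21,179', '-20,22,177', '-22,22,177', '-25,23,175', '-28,22,181', '-30,22,182', '-33,23,179', '-36,23,180', '-39,24,176', '-42,24,178', '-44,24,180', '-47,25,179', '-50,25,178']
173 ['1,12,202', '-2,12,203', '-5,12,206', '-8,13,199', '-10,13,202', '-13,14,199', '-16,14,199', '-19,14,202', '-21,14,201', '-24,15,201', '41,-199,1267', '-31,20,177', '-34,21,176', '-37,21,177', '-39,21,178', '-42,21,182', '-45,22,176', '-48,22,177', '-51,23,176']
174 ['-0,12,187', '-3,13,184', '-6,12,187', '-8,12,191', '-11,12,195', '-14,12,194', '-15,9,214', '-18,9,211', '-21,9,216', '-24,12,200', '-27,14,195
[... 1226 characters left out ...]
-20,-4,209', '-23,-4,211', '-25,-3,210', '-28,-3,211', '-31,-3,210', '-33,-2,208', '-36,-2,211', '-39,-2,211', '-41,-2,211', '-44,-1,209', '-47,-1,208', '-50,-0,210']
180 ['-9,26,16', '-12,26,18', '-7,-6,198', '-10,-6,201', '-12,-7,207', '-15,-7,210', '-17,-8,213', '-20,-8,214', '-23,-7,212', '-26,-6,209', '-28,-5,207', '-31,-5,206', '-34,-5,211', '-36,-5,211', '-39,-5,211', '-42,-5,213', '-44,-4,210', '-47,-4,210', '-50,-3,209']
181 ['-9,22,18', '-13,23,18', '-16,23,16', '-19,24,14', '-22,24,19', '-16,-8,200', '-18,-10,211', '-20,-10,213', '-24,-7,198', '-26,-7,200', '-29,-7,199', '-31,-8,211', '-34,-8,211', '-37,-8,212', '-40,-7,207', '-42,-7,209', '-45,-7,212', '-47,-7,213', '-50,-6,209']
```

View pics/w2.png

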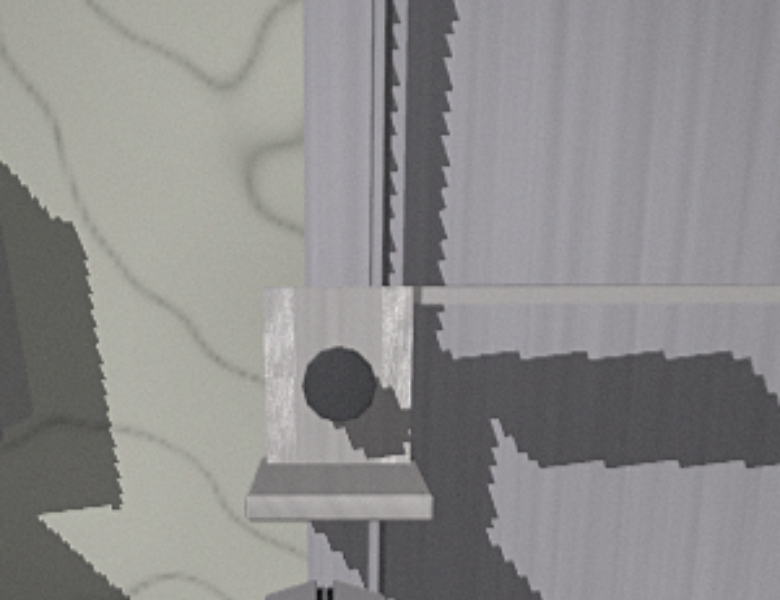

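>>> step_arm:
  steps:
    - {"jaw": 0,"tx": 0.006,"ty": 0.003,"tz": 0,"ax": 0,"ay": 0,"az": 0}
    - {"jaw": 0,"tx": 0.01,"ty": 0.003,"tz": 0,"ax": 0,"ay": 0,"az": 0}
    - {"jaw": 0,"tx": 0.013,"ty": 0.003,"tz": 0,"ax": 0,"ay": 0,"az": 0}
    - {"jaw": 0,"tx": 0.016,"ty": 0.003,"tz": 0,"ax": 0,"ay": 0,"az": 0}
    - {"jaw": 0,"tx": 0.019,"ty": 0.003,"tz": 0,"ax": 0,"ay": 0,"az": 0}
    - {"jaw": 0,"tx": 0.022,"ty": 0.003,"tz": 0,"ax": 0,"ay": 0,"az": 0}
    - {"jaw": 0,"tx": 0.025,"ty": 0.003,"tz": 0,"ax": 0,"ay": 0,"az": 0}
    - {"jaw": 0,"tx": 0.029,"ty": 0.003,"tz": 0,"ax": 0,"ay": 0,"az": 0}

```text
time: 3.65
tool_pos: [0.5594, -0.1587, 0.2418]
ee_rot: [3.137, 0.002, 1.437]
wrist_force: [0.5, -0.2, 0.7]
width: 0.0003
```

>>> step_arm:
  steps:
    - {"jaw": 0,"tx": 0.004,"ty": 0,"tz": 0,"ax": 0,"ay": 0,"az": 0}
    - {"jaw": 0,"tx": 0.009,"ty": 0,"tz": 0,"ax": 0,"ay": 0,"az": 0}
    - {"jaw": 0,"tx": 0.014,"ty": 0,"tz": 0,"ax": 0,"ay": 0,"az": 0}
    - {"jaw": 0,"tx": 0.019,"ty": 0,"tz": 0,"ax": 0,"ay": 0,"az": 0}
    - {"jaw": 0,"tx": 0.024,"ty": 0,"tz": 0,"ax": 0,"ay": 0,"az": 0}
    - {"jaw": 0,"tx": 0.028,"ty": 0,"tz": 0,"ax": 0,"ay": 0,"az": 0}
    - {"jaw": 0,"tx": 0.031,"ty": 0,"tz": 0,"ax": 0,"ay": 0,"az": 0}
    - {"jaw": 0,"tx": 0.033,"ty": 0,"tz": 0,"ax": 0,"ay": 0,"az": 0}

```text
time: 4.45
tool_pos: [0.5639, -0.1257, 0.2418]
ee_rot: [3.137, 0.002, 1.438]
wrist_force: [-0.8, -1.4, 0.4]
width: 0.0002
```

```bash
python3 look.py w3
```

```text
4.45 [ 0.56386297 -0.12569588  0.24177871] [3.13719423e+00 2.39989599e-03 1.43756301e+00] [-0.76082521 -1.38671717  0.38866757]
-0.0685 104 0.2113; -0.0655 99 0.2113; -0.0625 99 0.2113; -0.0595 119 0.2113; -0.0565 99 0.2113; -0.0535 100 0.2114; -0.0505 125 0.2112; -0.0475 105 0.2116; -0.0445 125 0.2123; -0.0415 120 0.2125; -0.0385 115 0.2127; -0.0355 128 0.2140; -0.0325 130 0.2137; -0.0295 120 0.2124; -0.0265 125 0.2124; -0.0235 151 0.2136; -0.0205 141 0.2160; -0.0175 124 0.2160; -0.0145 111 0.2134; -0.0115 131 0.2124; -0.0085 123 0.2124; -0.0055 130 0.2113; -0.0025 134 0.2112; 0.0005 94 0.2112; 
pointer 155 s [-0.0302 -0.028  -0.0249] lat -0.0201 z 0.2327
pinhead 851 s [-0.1123 -0.0959 -0.0867] lat 0.0011 z 0.2432
pin 0.76 -0.09305670424791508 [ 0.56647635 -0.09244844  0.2431958 ]
stop 0.7 [-0.11578514 -0.09139636 -0.07560513]
plate s -0.07579198368826609 -0.0754593332867907
```

View pics/w3.png

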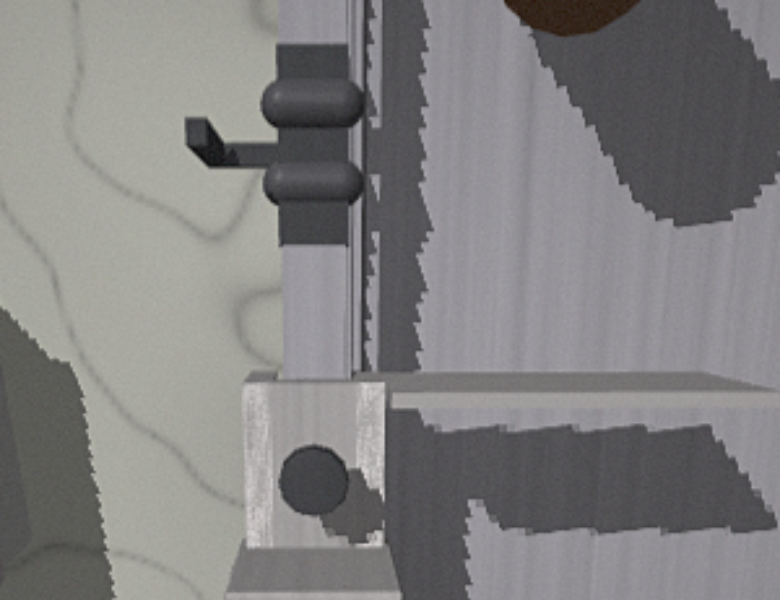

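>>> step_arm:
  steps:
    - {"jaw": 0,"tx": 0.005,"ty": 0,"tz": 0,"ax": 0,"ay": 0,"az": 0}
    - {"jaw": 0,"tx": 0.011,"ty": 0,"tz": 0,"ax": 0,"ay": 0,"az": 0}
    - {"jaw": 0,"tx": 0.018,"ty": 0,"tz": 0,"ax": 0,"ay": 0,"az": 0}
    - {"jaw": 0,"tx": 0.025,"ty": 0,"tz": 0,"ax": 0,"ay": 0,"az": 0}
    - {"jaw": 0,"tx": 0.032,"ty": 0,"tz": 0,"ax": 0,"ay": 0,"az": 0}
    - {"jaw": 0,"tx": 0.038,"ty": 0,"tz": 0,"ax": 0,"ay": 0,"az": 0}
    - {"jaw": 0,"tx": 0.042,"ty": 0,"tz": 0,"ax": 0,"ay": 0,"az": 0}
    - {"jaw": 0,"tx": 0.044,"ty": 0,"tz": 0,"ax": 0,"ay": 0,"az": 0}

```text
time: 5.4
tool_pos: [0.5698, -0.0816, 0.2415]
ee_rot: [3.137, 0.002, 1.438]
wrist_force: [-0.5, -0.2, 0.9]
width: 0.0005
```

```bash
python3 look.py w4
```

```text
5.4 [ 0.56977974 -0.08157096  0.24154983] [3.13730574e+00 1.95095747e-03 1.43821790e+00] [-0.45606577 -0.24079613  0.86860491]
-0.0685 536 0.2486; -0.0655 277 0.3549; -0.0625 820 0.3560; -0.0595 768 0.3557; -0.0565 826 0.3557; -0.0535 1028 0.3554; -0.0505 1067 0.3554; -0.0475 1925 0.3480; -0.0445 208 0.2421; -0.0415 147 0.2274; -0.0385 112 0.2271; -0.0355 127 0.2273; -0.0325 175 0.2269; -0.0295 102 0.2123; -0.0265 111 0.2123; -0.0235 99 0.2132; -0.0205 125 0.2160; -0.0175 105 0.2160; -0.0145 125 0.2133; -0.0115 104 0.2123; -0.0085 105 0.2123; -0.0055 124 0.2113; -0.0025 104 0.2114; 0.0005 125 0.2114; 0.0035 115 0.2113; 0.0065 115 0.2113; 0.0095 126 0.2113; 0.0125 113 0.2115; 0.0155 119 0.2113; 0.0185 124 0.2113; 0.0215 125 0.2113; 
pointer 108 s [-0.0297 -0.0271 -0.025 ] lat -0.02 z 0.2329
pinhead 838 s [-0.0678 -0.0516 -0.0422] lat 0.001 z 0.2431
pin 0.88 -0.048883927618663274 [ 0.57230427 -0.0486611   0.24307117]
stop 0.65 [-0.07166165 -0.04706941 -0.03119863]
plate s -0.031426670602796296 -0.031059537675488254
```

>>> step_arm:
  steps:
    - {"jaw": 0,"tx": 0.002,"ty": 0,"tz": 0,"ax": 0,"ay": 0,"az": 0}
    - {"jaw": 0,"tx": 0.004,"ty": 0,"tz": 0,"ax": 0,"ay": 0,"az": 0}
    - {"jaw": 0,"tx": 0.006,"ty": 0,"tz": 0,"ax": 0,"ay": 0,"az": 0}
    - {"jaw": 0,"tx": 0.008,"ty": 0,"tz": 0,"ax": 0,"ay": 0,"az": 0}
    - {"jaw": 0,"tx": 0.009,"ty": 0,"tz": 0,"ax": 0,"ay": 0,"az": 0}
    - {"jaw": 0,"tx": 0.01,"ty": 0,"tz": 0,"ax": 0,"ay": 0,"az": 0}

```text
time: 6.15
tool_pos: [0.5711, -0.073, 0.2415]
ee_rot: [3.137, 0.004, 1.437]
wrist_force: [-0.0, -5.2, -0.6]
width: 0.0006
```

>>> step_arm:
  steps:
    - {"jaw": 0,"tx": 0.001,"ty": 0,"tz": 0,"ax": 0,"ay": 0,"az": 0}
    - {"jaw": 0,"tx": 0.002,"ty": 0,"tz": 0,"ax": 0,"ay": 0,"az": 0}

```text
time: 6.35
tool_pos: [0.5711, -0.0728, 0.2415]
ee_rot: [3.137, 0.008, 1.435]
wrist_force: [-2.4, -7.2, 0.5]
width: 0.0003
```

>>> step_arm:
  steps:
    - {"jaw": 0,"tx": 0.001,"ty": 0,"tz": 0,"ax": 0,"ay": 0,"az": 0}
    - {"jaw": 0,"tx": 0.001,"ty": 0,"tz": 0,"ax": 0,"ay": 0,"az": 0}

```text
time: 6.55
tool_pos: [0.5711, -0.0729, 0.2416]
ee_rot: [3.137, 0.01, 1.434]
wrist_force: [-0.3, -5.5, -0.7]
width: 0.0007
```

```bash
python3 look.py w5 | grep -v ';'
```

```text
6.55 [ 0.57109687 -0.07292478  0.24160288] [3.13698953 0.0096773  1.4342429 ] [-0.27149995 -5.4659063  -0.687637  ]
pointer 126 s [-0.0303 -0.0269 -0.0251] lat -0.0201 z 0.2325
pinhead 856 s [-0.0593 -0.0428 -0.0336] lat 0.0011 z 0.2431
pin 0.82 -0.03984714203869056 [ 0.57337776 -0.03968759  0.24307254]
stop 0.71 [-0.06243229 -0.03817772 -0.02260301]
plate s -0.022812126758495737 -0.022477278906629174
```

>>> step_arm:
  steps:
    - {"jaw": 0,"tx": 0.001,"ty": 0,"tz": 0,"ax": 0,"ay": 0,"az": 0}
    - {"jaw": 0,"tx": 0.002,"ty": 0,"tz": 0,"ax": 0,"ay": 0,"az": 0}
    - {"jaw": 0,"tx": 0.003,"ty": 0,"tz": 0,"ax": 0,"ay": 0,"az": 0}
    - {"jaw": 0,"tx": 0.004,"ty": 0,"tz": 0,"ax": 0,"ay": 0,"az": 0}

```text
time: 7.1
tool_pos: [0.5714, -0.0708, 0.2416]
ee_rot: [3.137, 0.013, 1.432]
wrist_force: [-1.7, -7.7, -0.3]
width: 0.0003
```

>>> step_arm:
  steps:
    - {"jaw": 0,"tx": 0.003,"ty": 0,"tz": 0,"ax": 0,"ay": 0,"az": 0}
    - {"jaw": 0,"tx": 0.004,"ty": 0,"tz": 0,"ax": 0,"ay": 0,"az": 0}
    - {"jaw": 0,"tx": 0.005,"ty": 0,"tz": 0,"ax": 0,"ay": 0,"az": 0}
    - {"jaw": 0,"tx": 0.006,"ty": 0,"tz": 0,"ax": 0,"ay": 0,"az": 0}

```text
time: 7.5
tool_pos: [0.5723, -0.0638, 0.2415]
ee_rot: [3.137, 0.011, 1.433]
wrist_force: [-0.1, 0.7, -0.6]
width: 0.0007
```

```bash
python3 look.py w6 | grep -v ';'
```

```text
7.5 [ 0.57232242 -0.06383017  0.2415256 ] [3.13707456 0.01145484 1.43342079] [-0.06248004  0.6594202  -0.6226897 ]
pointer 137 s [-0.0302 -0.0269 -0.025 ] lat -0.0202 z 0.2324
pinhead 982 s [-0.0567 -0.0306 -0.0199] lat 0.0012 z 0.2433
pin 0.85 -0.026601873395960093 [ 0.57498657 -0.02653971  0.24318137]
stop 0.65 [-0.04922684 -0.02540626 -0.00901481]
plate s -0.009218246942883635 -0.008888641778250016
```

View pics/w6.png

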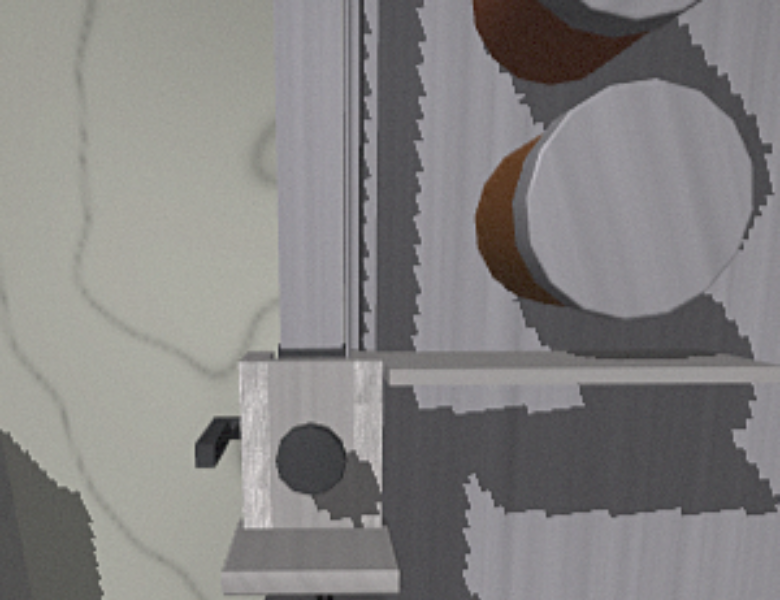

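The picture shows the pin (310,458) level with the pointer post (215,445). The stop is about 0.6 mm from the notch estimate and the pin head height is unchanged, so it has clicked in. I'm backing off.

>>> step_arm:
  steps:
    - {"jaw": 0,"tx": -0.004,"ty": 0,"tz": 0,"ax": 0,"ay": 0,"az": 0}
    - {"jaw": 0,"tx": -0.012,"ty": 0,"tz": 0,"ax": 0,"ay": 0,"az": 0}
    - {"jaw": 0,"tx": -0.025,"ty": 0,"tz": 0,"ax": 0,"ay": 0,"az": 0}
    - {"jaw": 0,"tx": -0.04,"ty": 0,"tz": -0.02,"ax": 0,"ay": 0,"az": 0}
    - {"jaw": 0,"tx": -0.04,"ty": 0,"tz": -0.05,"ax": 0,"ay": 0,"az": 0}
    - {"jaw": 0,"tx": -0.04,"ty": 0,"tz": -0.06,"ax": 0,"ay": 0,"az": 0}
    - {"jaw": 0,"tx": -0.04,"ty": 0,"tz": -0.06,"ax": 0,"ay": 0,"az": 0}
    - {"jaw": 0,"tx": -0.04,"ty": 0,"tz": -0.06,"ax": 0,"ay": 0,"az": 0}

```text
time: 8.45
tool_pos: [0.5664, -0.1033, 0.3011]
ee_rot: [3.138, 0.012, 1.433]
wrist_force: [-0.7, 0.1, -0.6]
width: 0.0004
```

```bash
python3 look.py w7 | grep -v ';'
```

```text
8.45 [ 0.56641228 -0.10327215  0.30109102] [3.13811709 0.01221443 1.4330864 ] [-0.66937393  0.0552004  -0.55165802]
pointer 56 s [-0.03   -0.0277 -0.0253] lat -0.0206 z 0.2324
pinhead 399 s [-0.0449 -0.0271 -0.0203] lat 0.0011 z 0.2424
pin 0.73 -0.026957916221220252 [ 0.57464164 -0.02685359  0.24246953]
stop 0.8 [-0.04955749 -0.0240042  -0.00906397]
plate s -0.011588156272707324 -0.008724820010355228
```

View pics/w7.png

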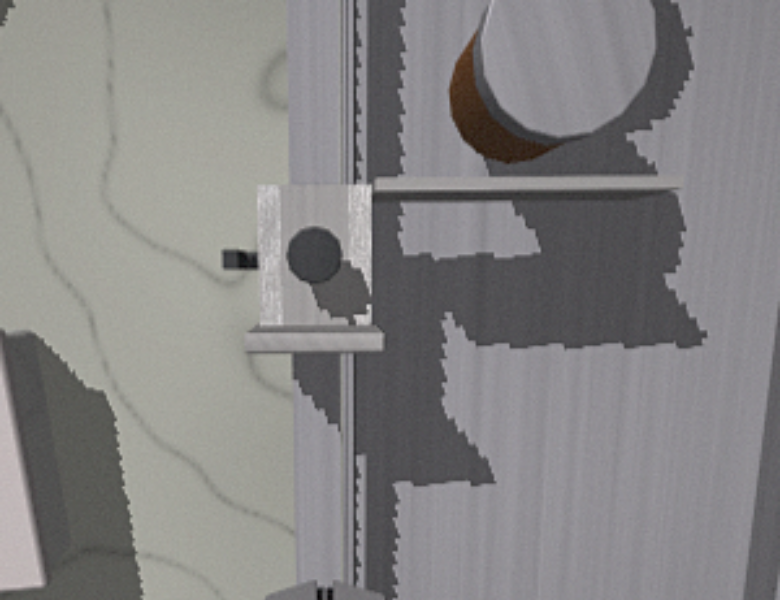

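The stop sits level with the pointer (pin at 314,255; post at 240,260). The pin is down, the jars have not moved, and the fingers are clear at (325,590).

```bash
python3 -c "
from bench import *
close_job()"
```

```text
the job is handed in; nothing more can be done
```

The stop is clicked into the notch and I handed the job in at about 8.5 s; `close_job()` reports no verdict.

With the jaws shut and pointing down, I pushed the stop's thumb tab about 110 mm along the rail. Wrist force peaked at about 8 N at the near bead in the readings I took, then dropped to about zero as the pin fell in. I backed off along the rail and then up.

- **Position:** from above, after letting go, the pin was within about 0.5 mm of my estimate of the notch. The pointer post and both beads agreed on that estimate to within about 0.5 mm.
- **Pin:** its head read 0.2425 m high, no higher than the 0.243 m before the clip, so it is down.
- **Jars and robot:** the jars looked undisturbed in the wrist views, and the robot was clear of everything with no wrist force beyond noise. I did not re-measure the counter items after the push, but the arm's path stayed above or away from them.

No check failed. The wrist camera read heights 1 to 3 mm too high on the rail, so I relied only on changes between its readings. The network did not find the clip in the wrist view and its best match in the side view was the tumbler, so I located the clip from the depth readings instead.

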